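Fit the keyed driver into the spice mill and hold it home

TASK

On the counter of a dry-goods shop, lift the steel driver with the dark wooden bar handle out of its wooden rack, lower its shaft into the hub on top of the grey spice mill and turn it until its key slips into the keyway, then keep pushing against the mill's spring until the driver's collar sits down on the hub face. Finish while still gripping the handle and holding it pushed fully home (otherwise the spring lifts it, and a colleague has to fit the locking pin); leave the tamper, jars, bowl and weight where they stand.

Things in the scene. Friction and masses are not known exactly. Their poses are not given: they have to be found in the camera images.
- driver_grip (a point): Centre of the driver's handle, on the shaft axis, about 105 mm above the counter at the start. Own z up along the shaft, own x to the side the key is on. Handle: dark wooden bar 18 mm thick (own y), 26 mm high, reaching 34 mm to +x (key side), only 20 mm to -x. Neck 16 mm in diameter below it. The driver stands upright in either hole of the rack. Mass 0.18 to 0.29 kg.
- driver_collar (a point): Centre of the underside of the driver's round steel collar (48 mm across, 6 mm thick), 35 mm below driver_grip, same axes. At the start it rests on the rack's top, 70 mm above the counter; when home it rests on the hub face.
- driver_tip (a point): Tip of the driver's round steel shaft (20 mm in diameter, last 7 mm tapered), 91 mm below driver_grip, same axes. The key is a steel bar 8 mm wide on the +x side, standing out to 17 mm from the axis; it runs from the collar down to 28 mm above this tip, so the lowest 28 mm are plain and round.
- hub_mouth (a point): Centre of the bore's mouth on the flat top face of the mill's steel hub (56 mm across), 130 mm above the counter. z up; x is the mill's +x, NOT the keyway. Vertical bore 21.8 mm in diameter. Keyway: slot 10 mm wide out to 18.5 mm from the axis, as deep as the bore, at a varying angle within 0.45 rad either side of the mill's +x. Unless read from an image it must be found by feel.
- mill: The grey spice mill, bolted down; origin on the counter under the hub's axis, z up, chute on its -x side, its +x within 0.5 rad of world +x. Base 150 x 130 mm, housing 112 mm across; nothing rises above the hub face. Key out of line: the driver stops 28 mm deep, key on the hub face. In line within about 4 degrees: it goes on, meets the sprung seat at 44 mm and is home at 56 mm. The hub does not turn.
- seat (a joint): How far the sprung brass seat inside the bore is pressed down, m: 0 at rest, 0.012 with the driver fully home. Its spring pushes back with 4.8 N at first and 9.6 N at 0.012, more than the driver's weight.
- tamper_grip (a point): Centre of the knob of the plain round wooden tamper (mushroom knob 38 mm across, no bar, no key) in the other hole of the rack, 100 mm from the driver. Not to be moved. The rack is a fixed pale wooden block 200 x 80 x 70 mm.
- jar_a_center (a point): Centre of a loose filled glass jar 68 mm across, 115 mm high, between rack and mill. Not to be moved.
- jar_b_center (a point): Centre of a loose filled glass jar 76 mm across, 125 mm high. Not to be moved.
- weight_center (a point): Middle (20 mm up) of a loose brass scale weight 36 mm across, 46 mm high. Not to be moved.
- bowl_center (a point): Middle (20 mm up) of a loose white bowl 100 mm across, 45 mm high. Not to be moved.

How it is judged (in metres and radians):
On the way, in this order (a step that is already met when the one before it is completed fails the run):
1. the driver is held in the fingers, lifted clear of the rack (height (world z) of driver_grip above 0.17 m and contact force between the fingers and driver above 1 N), for 0.2 s.
2. the key has slipped into the keyway (shaft at least 36 mm down the bore) (z of driver_grip in the frame of hub_mouth below 0.055 m and horizontal distance between driver_grip and hub_mouth below 0.006 m), for 0.1 s.
At the end, for the whole second after the job is handed in: The driver stands upright in the hub (within 5 mm and 0.08 rad), key in the keyway, collar on the hub face within 2.5 mm, the sprung seat pressed down at least 9.5 mm, at rest, and the fingers still hold it so for the last second (z of driver_grip in the frame of hub_mouth below 0.0375 m and horizontal distance between driver_grip and hub_mouth below 0.005 m and angle between driver_grip's own z axis and vertical below 0.08 rad and value of joint seat above 0.0095 m and contact force between the fingers and driver above 1 N and linear speed of driver below 0.02 m/s); the arm keeps its last pose, push and grip.
It fails at once if the tamper, a jar, the weight or the bowl is shoved more than 40 mm or knocked over (distance of any of tamper_grip, jar_a_center, jar_b_center, weight_center, bowl_center from where it was at the start of the episode above 0.04 m or angle between any of tamper_grip, jar_a_center, jar_b_center, weight_center, bowl_center's own z axis and vertical above 0.7 rad).
It also fails if it takes over 61 s, if anything falls off the work surface, if the arm or the gripper's body presses on something with over 40 N, if the wrist force passes 120 N, or if a joint passes its speed limit or range.

ROBOT

A 6-joint arm with a two-finger parallel gripper is mounted at the origin on the work surface. World frame = base frame: x ahead of the robot, y to its left, z up, the work surface at z = 0. Lengths are in m, angles in degrees, forces in N, time in s.
With the tool pointing down it reaches from about 0.4 to 0.825 m from the base axis. Payload 7 kg.
Tool frame: the origin (TCP) lies midway between the tips of the shut fingers; the grasp point (between the pads) lies 19 mm behind it; z points along the fingers, y is the direction in which the jaws open and shut (so a half turn about z gives the same grasp; the last joint's range is limited). The gripper opens to 88 mm and grips with 3 to 60 N. Pads are 19 mm wide; open, the fingers measure 130 mm over their backs; the gripper's body (78 mm by 193 mm) begins 47 mm behind the grasp point.
Start: joints at [-48.008, 20.546, 0.682, 0, -70.136, -16.507], TCP at [0.29, -0.609, 0.227] pointing down, gripper open.
Joint ranges: [-176.03, 176.03], [-82.01, 121.73], [-58.28, 71.71], [-173.87, 95.51], [-174.79, -0.11], [-173.66, 173.66]. Speed limits (degrees/s): [136.94, 136.94, 172.46, 180, 180, 180].

INTERFACE

Orientations are given as a 3x3 rotation matrix whose columns are the frame's x, y, z axes.
In Python, from rig import robot gives the robot as it stands. Calls block until the motion is done:
- robot.goto(position, orientation): joint-space move of the TCP to a pose.
- robot.servo_line(position, ori=None, speed=0.15): straight line of the TCP; ori=None keeps the orientation; speed is the mean speed in m/s.
- robot.movej(angles): joint-space move.
- robot.move_gripper(opening): opening from 0.0 (shut) to 1.0 (fully open); the grip force is fixed at half the most; returns when the fingers have stopped.
- robot.dwell(seconds).
- robot.ik(position, orientation): joint angles nearest the present ones, or None.
- robot.grab_frame(name): name is "scene" or "side" or "wrist"; returns (picture, depth): 400x640x3 uint8, red, green, blue; 400x640 float32, m along the optical axis (not along the pixel's ray), 0 where there is no reading.
- robot.camera_info(name): a dict with "vfov" (degrees; the focal length in pixels is half the picture's height over the tangent of half this angle, whatever the lens; pixels are square), "cx", "cy" (the principal point, pixels), "k1" (the pictures are not rectified: a ray, as slopes to the right and down, at radius r is drawn at 1 + k1 r^2 times it, then the intrinsics apply), "view" (4x4, takes a point from world to camera coordinates); the wrist camera has in their place "T_tool_cam" (4x4, takes a point from camera to tool coordinates, whose origin is the TCP and whose axes are the flange's). Camera axes: x right, y down, z forward; pixel columns grow to the right and rows downward; lengths in m; the calibration is good to about 2 mm. A picture is of the moment at which its call begins: read the wrist's pose just before it. camera_info takes no time and is no camera call.
A pose or a line that the arm cannot do raises robot.Unreachable and nothing moves.
- robot.job_done(): hands the job in, once; it reports no verdict.
Readings, each from a call of its own:
- robot.read_t(): time.
- robot.read_qpos(): joint angles.
- robot.read_qvel(): joint speeds.
- robot.read_effort(): joint torques, N m.
- robot.read_position(): TCP position.
- robot.read_tcp_rot(): TCP orientation.
- robot.read_force(): force on the tool from outside, world axes, zero at the start.
- robot.read_ft_torque(): the same for the moment, N m.
- robot.read_grip_width(): opening from 0.0 (shut) to 1.0 (fully open).
Only numpy, scipy, OpenCV 4.12 (cv2) and the standard library are available. Lean on these libraries where they do the work, as an engineer would, in place of code of your own. Each camera call takes 0.05 s, during which the arm holds its last target. There are 200 camera calls.

## Working session

There is one attempt and no reset: what is moved stays moved. The work goes in short steps, each a Python script; the robot and the scene stay as the last script left them, time stands still between calls to the robot, and variables do not carry over. Pictures are saved under pics/ and viewed, about 8 in all and at most 12, crops included, and the job is handed in when it is done.

```bash
mkdir -p pics; ls; python3 - <<'E'
from rig import robot
import cv2,numpy as np
for n in("scene","side","wrist"):
    p,d=robot.grab_frame(n); np.savez(f"pics/{n}0.npz",p=p,d=d); cv2.imwrite(f"pics/{n}0.png",p[...,::-1])
    print(n,robot.camera_info(n))
a=cv2.imread("pics/scene0.png");b=cv2.imread("pics/side0.png")
cv2.imwrite("pics/both0.png",cv2.resize(np.vstack([a,b]),(480,600)))
E
```

```text
pics
scene {'vfov': 50.52957589616081, 'cx': 319.69849381998716, 'cy': 200.75230869245678, 'k1': -0.039065066432466454, 'view': array([[ 0.77695949,  0.62935927, -0.01551984, -0.48151646],
       [ 0.53338084, -0.67116709, -0.51481998, -0.2479675 ],
       [-0.33442313,  0.39171629, -0.85715781,  1.01239787],
       [ 0.        ,  0.        ,  0.        ,  1.        ]])}
side {'vfov': 42.326698207643496, 'cx': 321.99528253212793, 'cy': 197.52876122959626, 'k1': 0.005807004791631341, 'view': array([[ 0.99252742, -0.12194925, -0.00420717, -0.57467348],
       [-0.06884892, -0.53121913, -0.84443239,  0.14962061],
       [ 0.10074296,  0.83841196, -0.53564563,  0.94878273],
       [ 0.        ,  0.        ,  0.        ,  1.        ]])}
wrist {'vfov': 61.51776769548799, 'cx': 323.8970684181615, 'cy': 198.8505173956815, 'k1': -0.06001759568244635, 'T_tool_cam': array([[ 5.55093938e-04, -9.67293346e-01, -2.53659760e-01,
         6.96404565e-02],
       [ 9.99999719e-01,  6.64542816e-04, -3.45794152e-04,
        -5.31201088e-04],
       [ 5.03052154e-04, -2.53659497e-01,  9.67293444e-01,
        -1.58153431e-01],
       [ 0.00000000e+00,  0.00000000e+00,  0.00000000e+00,
         1.00000000e+00]])}
```

View pics/scene0.png

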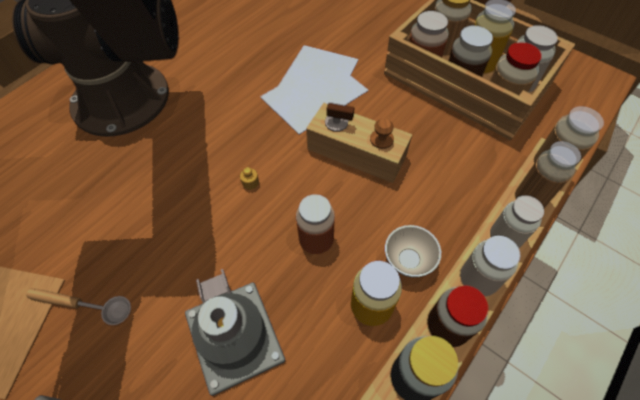

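View pics/side0.png

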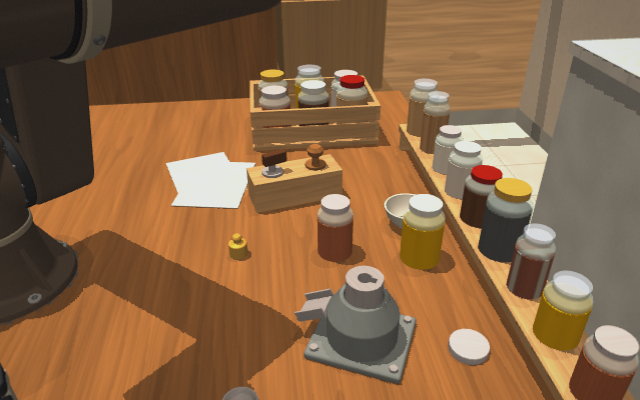

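The scene view shows the driver's dark bar at about (340,110) in the left rack hole and the tamper at (384,130). The hub is at (219,317) with its bore, jar A at (316,222), jar B at (377,292), the weight at (250,178) and the bowl at (413,253). The side view agrees. Next I'll turn these into positions.

```bash
cat > h.py <<'E'
from rig import robot
import numpy as np, cv2
def cam(name, pose=None):
    c=robot.camera_info(name); f=200/np.tan(np.radians(c['vfov']/2))
    K=np.array([[f,0,c['cx']],[0,f,c['cy']],[0,0,1]])
    if name=='wrist':
        T=np.eye(4);T[:3,:3]=pose[1];T[:3,3]=pose[0]; T=T@c['T_tool_cam']
    else: T=np.linalg.inv(c['view'])
    return K,np.array([c['k1'],0,0,0,0.]),T
def rays(name,uv,pose=None):
    # the rig's model is a radial factor 1+k1 r^2, which is OpenCV's k1
    K,D,T=cam(name,pose)
    s=cv2.undistortPointsIter(np.float64(uv).reshape(-1,1,2),K,D,None,None,(3,50,1e-10)).reshape(-1,2)
    return T[:3,3],np.c_[s,np.ones(len(s))]@T[:3,:3].T
def onplane(name,uv,z,pose=None):
    o,r=rays(name,uv,pose); return o+r*((z-o[2])/r[:,2])[:,None]
def cloud(name,d,pose=None):
    v,u=np.mgrid[:400,:640]; o,r=rays(name,np.c_[u.ravel(),v.ravel()],pose)
    P=(o+r*d.reshape(-1,1)).reshape(400,640,3); P[d<=0]=np.nan; return P
def snap(name,tag):
    pose=(np.array(robot.read_position()),np.array(robot.read_tcp_rot())) 
    p,d=robot.grab_frame(name); cv2.imwrite(f"pics/{tag}.png",p[...,::-1])
    np.savez(f"pics/{tag}.npz",p=p,d=d,t=pose[0],R=pose[1]); return p,d,pose
def down(yaw): # tool pointing down, jaw axis y at world angle yaw
    y=np.array([np.cos(yaw),np.sin(yaw),0]); z=np.array([0,0,-1.]); return np.c_[np.cross(y,z),y,z]
E
python3 - <<'E'
from h import *
for n in("scene","side"):
    q=np.load(f"pics/{n}0.npz"); p,d=q['p'],q['d']; P=cloud(n,d)
    spots={'scene':dict(bar=(340,110),tamper=(384,128),hub=(219,317),jarA=(316,205),jarB=(379,278),weight=(250,175),bowl=(413,253)),
           'side':dict(bar=(273,158),tamper=(315,150),hub=(364,285),jarA=(335,203),jarB=(425,206),weight=(237,240),bowl=(402,210))}[n]
    for k,(u,v) in spots.items(): print(n,k,P[v,u].round(4))
    hsv=cv2.cvtColor(p,cv2.COLOR_RGB2HSV)
    h=P[spots['hub'][1],spots['hub'][0]]
    for k,lo,hi,R in(('hub',.123,.137,.06),('bar',.109,.128,.06),('jarA',.105,.125,.06)):
        u,v=spots[k]; c=P[v,u]
        m=(P[...,2]>lo)&(P[...,2]<hi)&(np.hypot(P[...,0]-c[0],P[...,1]-c[1])<R)
        if k=='bar': m&=(p.max(2)<90)
        Q=P[m]; 
        if len(Q)>5:
            r=cv2.minAreaRect(Q[:,:2].astype(np.float32)*1000)
            print(' ',n,k,len(Q),Q.mean(0).round(4),np.round(r[0],1),np.round(r[1],1),round(r[2],1),cv2.minEnclosingCircle(Q[:,:2].astype(np.float32)*1000))
    m=(P[...,2]>.063)&(P[...,2]<.074)&(p[...,0]>p[...,2]+40.)&(np.hypot(P[...,0]-P[spots['bar'][1],spots['bar'][0],0],P[...,1]-P[spots['bar'][1],spots['bar'][0],1])<.2)
    m=cv2.morphologyEx(m.astype(np.uint8),cv2.MORPH_OPEN,np.ones((3,3)))>0
    r=cv2.minAreaRect(P[m][:,:2].astype(np.float32)*1000); print(' rack',r)
    print(robot.read_t())
E
```

```text
scene bar [0.5061 0.206  0.1172]
scene tamper [0.5992 0.221  0.1176]
scene hub [ 0.6043 -0.2236  0.0903]
scene jarA [0.6043 0.0119 0.115 ]
scene jarB [ 0.7631 -0.0315  0.1233]
scene weight [0.4245 0.0195 0.0331]
scene bowl [0.7683 0.0936 0.0028]
  scene hub 1019 [ 0.6157 -0.2252  0.1292] [ 615.2 -225.3] [56.4 54.6] 35.8 ((615.1033935546875, -225.589111328125), 28.68391990661621)
  scene bar 191 [0.505  0.2091 0.1156] [503.4 210.5] [51.3 14.7] 24.7 ((504.3292236328125, 208.48934936523438), 25.75387954711914)
  scene jarA 744 [0.6063 0.0048 0.1141] [604.5   6.1] [50.9 54. ] 38.4 ((605.086181640625, 6.942898750305176), 27.415149688720703)
 rack ((543.43212890625, 220.86831665039062), (200.1659698486328, 83.69783782958984), 12.358020782470703)
0.15
side bar [0.4983 0.2036 0.1092]
side tamper [0.5906 0.2158 0.1161]
side hub [ 0.6101 -0.2424  0.1324]
side jarA [ 6.035e-01 -3.000e-04  1.163e-01]
side jarB [ 0.7594 -0.0435  0.1247]
side weight [0.4183 0.0127 0.0397]
side bowl [0.7665 0.112  0.0124]
  side hub 865 [ 0.6132 -0.2282  0.1295] [ 614.4 -224.9] [57.7 56.1] 51.2 ((614.2584838867188, -225.5394287109375), 29.64061737060547)
  side bar 76 [0.4994 0.2047 0.1129] [501.1 204.9] [52.3 11.1] 14.8 ((500.95294189453125, 205.90597534179688), 26.334259033203125)
  side jarA 488 [0.6027 0.0013 0.1139] [603.4   6. ] [54.5 50.2] 81.2 ((601.9783935546875, 6.69773530960083), 28.407241821289062)
 rack ((542.3447265625, 220.66534423828125), (201.36790466308594, 87.01659393310547), 11.837081909179688)
0.15
```

Both views agree: hub at (0.615,-0.225), driver at about (0.495,0.207) with the bar at 12–25°, and sizes and heights match. Now a close look with the wrist camera over each, after checking IK for both jaw directions.

```bash
python3 - <<'E'
from h import *
for s in(1,-1):
    for nm,p,a in(('drv',(.496,.207,.086),18),('hub',(.615,-.2255,.2),0),('hub',(.615,-.2255,.146),54),('hub',(.615,-.2255,.146),-54)):
        q=robot.ik(p,down(np.radians(a+90*s))); print(s,nm,a,None if q is None else np.round(q,0))
E
```

```text
1 drv 18 [  44.   16.  -27.    0.  -47. -116.]
1 hub 0 [ -3.  20.  -4.   0. -66. -87.]
1 hub 54 [ -3.  22.  -8.   0. -60. -33.]
1 hub -54 [  -3.   22.   -8.    0.  -60. -141.]
-1 drv 18 [ 44.  16. -27.   0. -47.  64.]
-1 hub 0 [ -3.  20.  -4.   0. -66.  93.]
-1 hub 54 [ -3.  22.  -8.   0. -60. 147.]
-1 hub -54 [ -3.  22.  -8.   0. -60.  39.]
```

```bash
python3 - <<'E'
from h import *
robot.goto((.60,-.2255,.30),down(np.radians(-90)))
p1,_,_=snap('wrist','w_hub')
robot.goto((.48,.205,.26),down(np.radians(-72)))
p2,_,_=snap('wrist','w_drv'); print(robot.read_t())
cv2.imwrite('pics/w_both.png',cv2.resize(np.vstack([p1,p2])[...,::-1],(480,600)))
E
```

```text
3.7
```

View pics/w_both.png

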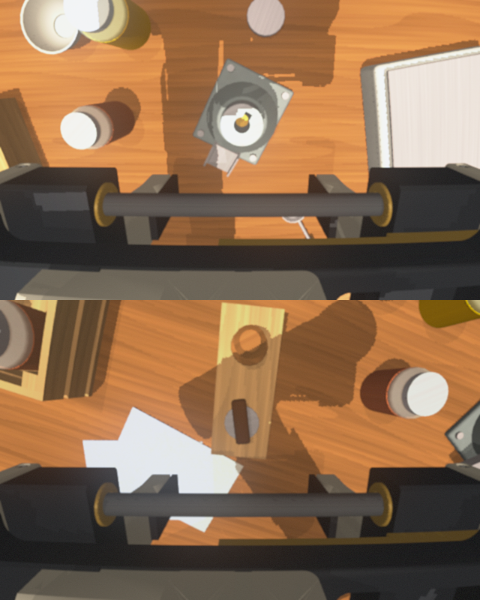

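The wrist views show the hub at about (240,122) of the reduced image with the keyway going up and right from the bore. The lower view has the dark bar at (240,421), its longer part on the tamper side. Measuring both.

```bash
python3 - <<'E'
from h import *
def rect(px,z,half,tag,mm=.25):   # orthorectify onto plane z around centre px
    q=np.load(f'pics/{tag}.npz'); pose=(q['t'],q['R']); K,D,T=cam('wrist',pose)
    n=int(2*half/mm); j,i=np.meshgrid(np.arange(n),np.arange(n))
    X=np.c_[(px[0]+(j.ravel()*mm-half)/1000),(px[1]-(i.ravel()*mm-half)/1000),np.full(n*n,z)]
    W=np.linalg.inv(T); uv,_=cv2.projectPoints(X,cv2.Rodrigues(W[:3,:3])[0],W[:3,3],K,D)
    uv=uv.reshape(n,n,2).astype(np.float32)
    return cv2.remap(q['p'],uv[...,0],uv[...,1],cv2.INTER_LINEAR)
a=rect((.615,-.2255),.130,40,'w_hub'); b=rect((.503,.207),.118,40,'w_drv')
cv2.imwrite('pics/rect.png',np.hstack([cv2.resize(x,(400,400)) for x in(a,b)])[...,::-1])
for n,px,z in(('w_hub',(.615,-.2255),.13),):
    q=np.load(f'pics/{n}.npz'); P=cloud('wrist',q['d'],(q['t'],q['R']))
    m=(abs(P[...,2]-.13)<.005)&(np.hypot(P[...,0]-.615,P[...,1]+.2255)<.035)
    print('hub',P[m].mean(0),cv2.minEnclosingCircle(P[m][:,:2].astype(np.float32)*1e3))
q=np.load('pics/w_drv.npz'); P=cloud('wrist',q['d'],(q['t'],q['R']))
m=(P[...,2]>.112)&(P[...,2]<.126)&(np.hypot(P[...,0]-.503,P[...,1]-.207)<.04)
print('bar',P[m].mean(0),cv2.minAreaRect(P[m][:,:2].astype(np.float32)*1e3))
m=(abs(P[...,2]-.076)<.003)&(np.hypot(P[...,0]-.498,P[...,1]-.207)<.028)
print('collar',P[m].mean(0),cv2.minEnclosingCircle(P[m][:,:2].astype(np.float32)*1e3))
m=(P[...,2]>.09)&(np.hypot(P[...,0]-.595,P[...,1]-.229)<.03)
print('tamper',P[m].mean(0),cv2.minEnclosingCircle(P[m][:,:2].astype(np.float32)*1e3))
E
```

```text
hub [ 0.61322083 -0.22453342  0.1299469 ] ((613.26708984375, -224.79879760742188), 28.09009552001953)
bar [0.50045979 0.21337074 0.11761078] ((499.5033264160156, 213.01914978027344), (53.018497467041016, 18.022422790527344), 24.31600570678711)
collar [0.49477394 0.20879822 0.07596781] ((493.7772216796875, 210.16912841796875), 23.63007164001465)
tamper [0.59018464 0.2310065  0.11558746] ((590.732666015625, 231.0124053955078), 19.055931091308594)
```

View pics/rect.png

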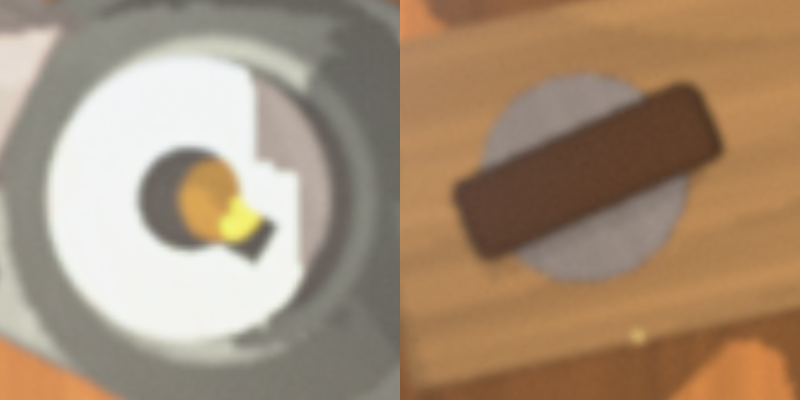

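The driver's axis from the collar, (.4938,.2102), agrees with the one from the bar, (.4931,.2101), and its yaw is 24.3°. The keyway direction read off the orthoview is about -30°, reaching 18.4 mm, which matches the given size. Grasping now.

```bash
python3 - <<'E'
from h import *
A=(.4935,.210); R=down(np.radians(24.3-90))
robot.goto((*A,.17),R); robot.servo_line((*A,.086),speed=.1)
print('F before',np.round(robot.read_force(),2))
robot.move_gripper(0.0); print('w mm',robot.read_grip_width()*88,np.round(robot.read_force(),2))
robot.servo_line((*A,.25),speed=.1)
print('F lifted',np.round(robot.read_force(),2),np.round(robot.read_ft_torque(),3))
# look at hub with insertion yaw, held-off behind
R2=down(np.radians(-30-90)); 
robot.goto((.56,-.19,.29),R2); robot.dwell(.2)
print('F',np.round(robot.read_force(),2),robot.read_position(),robot.read_t())
p,d,pose=snap('wrist','w_held'); P=cloud('wrist',d,pose)
m=(abs(P[...,2]-.13)<.005)&(np.hypot(P[...,0]-.6135,P[...,1]+.225)<.035)
print('hub',m.sum(),P[m].mean(0),cv2.minEnclosingCircle(P[m][:,:2].astype(np.float32)*1e3))
E
```

```text
F before [-0.07  0.08 -0.39]
w mm 18.0260520886892 [-1.17  0.79 -0.03]
F lifted [-0.68 -0.2  -2.65] [-0.11   0.123  0.002]
F [-0.16 -0.09 -2.8 ] [ 0.56028118 -0.1889783   0.2899958 ] 9.7417
hub 2360 [ 0.61317676 -0.2255024   0.1300469 ] ((613.380615234375, -225.3202362060547), 28.108795166015625)
```

View pics/w_held.png

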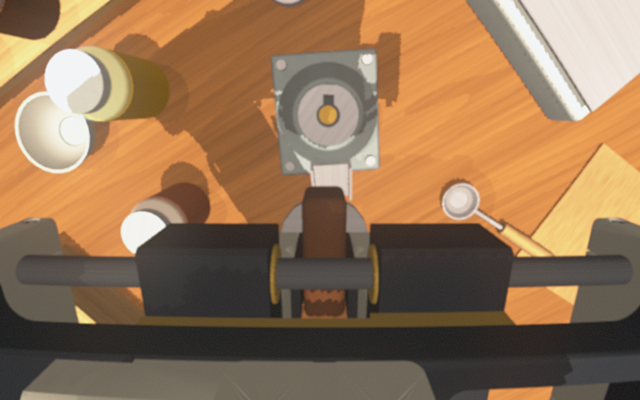

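The driver is held upright with about 2.7 N on the wrist, and the keyway at (328,100) points almost straight along the tool. I'll refine the keyway angle from the hole in the hub face, then lower to just above the face and on to first contact.

```bash
python3 - <<'E'
from h import *
q=np.load('pics/w_held.npz'); pose=(q['t'],q['R']); P=cloud('wrist',q['d'],pose)
v,u=np.mgrid[:400,:640]; Q=onplane('wrist',np.c_[u.ravel(),v.ravel()],.13,pose)[:,:2]
hole=(P[...,2].ravel()<.126)&(np.hypot(*(Q-[.6133,-.2254]).T)<.0215)
H=(Q[hole]-[.6133,-.2254])*1000; r=np.hypot(*H.T)
core=H[r<9.5].mean(0); rel=H-core; k=rel[np.hypot(*rel.T)>12.5]
print('holepts',hole.sum(),'core',core,'all rmax',r.max(),'key ang',np.degrees(np.arctan2(*k.mean(0)[::-1])),len(k),np.hypot(*k.T).max())
g=cv2.cvtColor(q['p'],cv2.COLOR_RGB2HSV)
hub=np.array([.6133,-.2254]); yaw=-30
R=down(np.radians(yaw-90))
robot.goto((*hub,.25),R); robot.dwell(.3)
p=np.array(robot.read_position()); print('err mm',(p[:2]-hub)*1e3,np.round(robot.read_force(),2))
E
```

```text
holepts 542 core [ 0.0564807  -0.00775412] all rmax 18.405969180813205 key ang -31.816977943213516 73 18.360791427524447
err mm [0.00133902 0.36541299] [ 0.12  0.36 -2.08]
```

```bash
python3 - <<'E'
from h import *
hub=np.array([.6133,-.2254]); R=down(np.radians(-31.8-90))
robot.servo_line((*hub,.206),R,speed=.1)
for z in list(np.arange(.202,.160,-.003)):
    robot.servo_line((*hub,z),R,speed=.05)
    F=np.array(robot.read_force()); p=np.array(robot.read_position())
    print(round(z,4),np.round((p-[*hub,0])*1e3,1),np.round(F,1),np.round(robot.read_ft_torque(),2))
    if F[2]>12 or np.hypot(*F[:2])>15: break
print(robot.read_t())
E
```

```text
0.202 [1.000e-01 0.000e+00 2.022e+02] [ 0.9  0.2 -1.8] [-0.13  0.12 -0.05]
0.199 [-1.000e-01 -0.000e+00  1.989e+02] [-0.  -0.9 -2.5] [-0.05  0.15  0.03]
0.196 [-1.000e-01  1.000e-01  1.958e+02] [-0.6  0.3 -2.9] [0.17 0.14 0.05]
0.193 [1.000e-01 4.000e-01 1.927e+02] [ 0.6  2.  -3.9] [ 0.93 -0.36  0.  ]
0.19 [  0.    0.4 189.6] [ 1.9  3.4 -3.6] [ 1.43 -0.47  0.04]
0.187 [1.000e-01 3.000e-01 1.866e+02] [ 1.6  4.5 -3.4] [ 1.89 -0.54 -0.01]
0.184 [1.000e-01 4.000e-01 1.838e+02] [ 1.9  5.4 -3.1] [ 2.14 -0.42 -0.04]
0.181 [1.000e-01 3.000e-01 1.808e+02] [ 1.   5.  -2.2] [ 2.18 -0.46 -0.02]
0.178 [1.000e-01 3.000e-01 1.779e+02] [ 0.1  5.4 -3.2] [ 2.19 -0.45  0.03]
0.175 [1.000e-01 4.000e-01 1.749e+02] [ 1.4  5.4 -2.6] [ 2.25 -0.38 -0.02]
0.172 [  0.2   0.4 171.9] [ 1.5  5.8 -2.7] [ 2.3  -0.42  0.02]
0.169 [  0.2   0.4 168.9] [ 1.2  5.7 -2.8] [ 2.39 -0.45  0.03]
0.166 [  0.2   0.4 165.9] [ 1.4  5.5 -2.2] [ 2.34 -0.46  0.02]
0.163 [  0.2   0.4 162.9] [ 2.   6.1 -2.2] [ 2.38 -0.42  0.04]
0.16 [  0.2   0.5 159.9] [ 1.2  6.3 -2.2] [ 2.5  -0.36  0.03]
14.8333
```

No jump in Fz at the key-on-face height (TCP .174), so the key went in. A side load of +6 N in y remains, so I'll shift about 0.8 mm that way and push home.

```bash
python3 - <<'E'
from h import *
R=down(np.radians(-31.8-90)); c=(.6135,-.2246)
robot.servo_line((*c,.159),R,speed=.03)
for z in np.arange(.157,.134,-.0015):
    robot.servo_line((*c,z),R,speed=.03); robot.dwell(.1)
    F=np.array(robot.read_force()); p=np.array(robot.read_position())
    print(round(z,4),np.round(p*1e3,1),np.round(F,1))
    if F[2]>18 or np.hypot(*F[:2])>20: break
robot.dwell(.3); print(robot.read_force(),robot.read_t(),robot.read_grip_width()*88)
s,d,_=snap('side','side_end'); p,d2,_=snap('scene','scene_end')
cv2.imwrite('pics/end.png',np.hstack([cv2.resize(s[220:360,280:450],(400,330)),cv2.resize(p[230:390,150:310],(330,330))])[...,::-1])
E
```

```text
0.157 [ 613.6 -224.8  157.2] [0.6 2.8 1.3]
0.1555 [ 613.7 -224.7  155.9] [-1.1  2.3  4.3]
0.154 [ 613.6 -224.7  154.2] [-0.4  3.2  6.2]
0.1525 [ 613.6 -224.7  152.6] [-0.6  2.4  3.3]
0.151 [ 613.6 -224.7  151.1] [0.8 2.1 4.9]
0.1495 [ 613.6 -224.7  149.6] [-0.1  3.3  5.1]
0.148 [ 613.7 -224.7  148.2] [-1.2  2.2  5.6]
0.1465 [ 613.6 -224.7  146.9] [-0.2  2.3  6.1]
0.145 [ 613.8 -224.7  146. ] [-1.7  3.4  9.5]
0.1435 [ 613.8 -224.7  146. ] [-5.   6.8 18.3]
[-4.50807943  5.63021602 18.45898494] 18.8833 17.976494356079083
```

View pics/end.png

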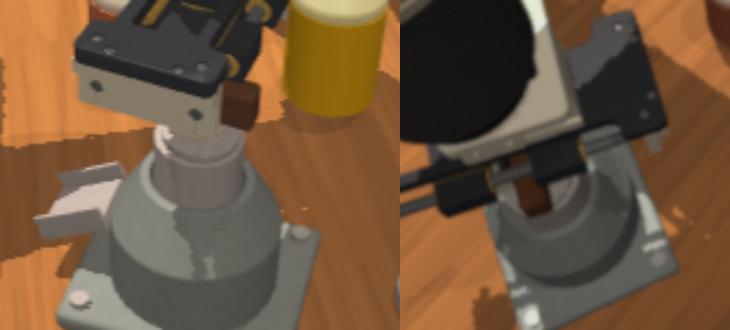

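The side view shows the collar sitting on the hub face. The hard stop came at TCP z = .146, the predicted home height, after the spring ramp starting at about .158. Handing in.

```bash
python3 - <<'E'
from h import *
robot.dwell(.5); print(robot.read_position(),robot.read_force(),robot.read_t()); robot.job_done()
E
```

```text
[ 0.61380509 -0.22473472  0.14599813] [-4.19370842  6.17057602 18.14937497] 19.4833
the job is handed in; nothing more can be done
```

I lifted the driver from the rack and lowered it into the mill with its key lined up to the keyway angle read from the wrist camera (about -32°). It is pushed fully home and still gripped. The job was handed in at 19.5 s; the rig gives no verdict, so I judge this from my own readings.

- **Key:** there was no force step at the height where the key would have stopped on the hub face, so it slipped straight in without a search by feel.
- **Seat:** the spring started pushing back at a tool height of about 0.158 m. The hard stop came at 0.1460 m, matching the predicted home height and about 12 mm of seat travel.
- **Final hold:** the arm pushes down with about 18 N and the grip width is 18.0 mm on the handle. The tool position held steady over the last 0.5 s, and the side view showed the collar on the hub face.
- **Disagreement:** a small side load of about 7 N remains, because my hub position was off by roughly 0.5–1 mm. Shifting about 0.8 mm before the final push halved it, but it rose again at the hard stop.
- **Not checked:** I did not re-measure the tamper, jars, bowl and weight afterwards. The arm carried the driver over them with clearance and felt no unexpected contact.

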